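Hold a sweets pack up to the counter scanner

TASK

Pick the one long sweets pack out of the wicker basket, leaving the basket and everything else where it is, and hold it in the air over the sloping glass of the counter scanner so that its underside can be read: underside facing the glass and parallel to it, centred over it, about 12 cm off the glass, with the pack's long side running along the glass's long (level) edge, either way round. Do not touch the scanner; finish while still holding the pack there, steady, and do not let go.

Things in the scene. Friction and masses are not known exactly. Their poses are not given: they have to be found in the camera images.
- pack: The long sweets pack: a stiff rectangular box 140 x 48 x 40 mm (x, y, z), white tray with a clear lid and a brown paper band round its middle, about 0.2 kg. It lies flat in the basket, lid up. Origin: centre of its underside; x along its length, z up through its lid. It looks the same either way round. The fingers fit down on both sides of it, to grip across its 48 mm width.
- basket: Loose open wicker basket, 250 x 400 x 45 mm outside (x, y, z), walls and floor 6 mm thick (woven rim to about 50 mm high), on the counter. It stands left or right of the robot's middle, the scanner on the other side. Origin: centre of its underside; z up. Three things lie in it in a row along y, about 115 mm apart: the pack (roughly along the basket's x) and two tubs, in any order.
- tub_a: Round lidded pudding tub, 72 mm across at the lid, 45 mm high, lying in the basket. Origin: centre of its underside. To be left alone.
- tub_b: The other round pudding tub, the same size, in the basket. To be left alone.
- scanner: Black desk scanner fixed to the counter: base 130 x 150 mm (x, y), carrying a head with a sloping top that faces the robot and up, its highest edge (far side) about 110 mm above the counter. Origin: centre of its underside, z up. Nothing may touch it.
- scanner_glass: The scanner's sloping glass, 75 x 110 mm (x, y), in a thin metal frame, on top of the head. Origin: centre of its outer surface, 85 mm above the counter; z is the outward normal of the glass (leaning 25 degrees from vertical, towards the robot's side), y runs along its long, level edge, x up the slope.
- gift_box: Pale wooden-looking gift box, 100 x 140 x 50 mm, on the counter just beyond the scanner. Origin: centre of its underside. To be left alone.
There are look-alikes about, which are no part of the job. What is shaped like the pack but purple or red is not meant.

How it is judged:
By the outcome, as a careful person would: the job done as asked, in the order asked, and still so for the second after the job is handed in, while the arm keeps its last pose, push and grip.
It also fails if it takes over 38 s, if anything falls off the work surface, if the arm or the gripper's body presses on something with over 40 N, if the wrist force passes 120 N, or if a joint passes its speed limit or range.

ROBOT

A 6-joint arm with a two-finger parallel gripper is mounted at the origin on the work surface. World frame = base frame: x ahead of the robot, y to its left, z up, the work surface at z = 0. Lengths are in m, angles in rad, forces in N, time in s.
With the tool pointing down it reaches from about 0.375 to 0.925 m from the base axis. Payload 5.7 kg.
Tool frame: the origin (TCP) lies midway between the tips of the shut fingers; the grasp point (between the pads) lies 19 mm behind it; y points along the fingers, x is the direction in which the jaws open and shut, and the axes are right-handed (so a half turn about y gives the same grasp; the last joint's range is limited). The gripper opens to 85 mm and grips with 20 to 120 N. Pads are 22 mm wide; open, the fingers measure 114 mm over their backs; the gripper's body (76 mm by 85 mm) begins 54 mm behind the grasp point. The pads swing forward as they close: fully open they stand 13 mm farther back than shut.
Start: joints at [-1.286, 0.359, 1.51, -0, 1.272, -0.115], TCP at [0.234, -0.553, 0.209] pointing down, gripper open.
Joint ranges: [-2.97, 2.97], [-1.01, 2.36], [0.21, 2.38], [-0.96, 4.11], [0.2, 2.71], [-2.98, 2.98]. Speed limits (rad/s): [2.39, 2.39, 3.14, 3.14, 3.14, 3.14].

INTERFACE

Orientations are given as a rotation vector (axis times angle).
In Python, from bench import sensors, eyes, finish_job gives the robot as it stands. The module is installed in compiled form; this text tells all that it offers.
- The arm moves only by the tool jog_arm, never from a script. Its argument "series" is a list of rows, each a list of 7 numbers: the turn, a rotation vector about the tool's x, y, z in degrees, then the shift along the tool's x, y, z in m, then the finger opening in m, from 0 to 0.0854. A call has 1 to 20 rows; each row shifts and turns the commanded pose from where the row before left it, along the tool's axes as they then stand; what a row does not reach is not made up. A row lasts 1/12 s, in which the tool goes at most 41.7 mm and 7.16 degrees, less where a joint would pass 70% of its speed; a pose out of reach is approached as far as the arm can. A call with a gripper value outside its range is refused whole. The fingers move at their own pace and stop on an object; "grip_force" is the grip in N (left out, the last holds). Time passes only in rows, so rows that do not move let the fingers close. It gives the time, the measured TCP pose, the force and the opening at its end, in the units of the state.
- sensors.sense(): the state, without advancing time (a new reading comes with each control period).
- eyes.capture(name): name is "scene" or "top" or "wrist"; returns a dict with "pixels" (420x560x3 uint8, red, green, blue), "K" (3x3 intrinsics, pixels), "R" (3x3) and "t" (3): a world point X has camera coordinates R X + t; the wrist camera has in their place "mount" (4x4, takes a point from camera to tool coordinates, whose origin is the TCP and whose axes are the tool frame's). Camera axes: x right, y down, z forward; pixel columns grow to the right and rows downward; lengths in m; the calibration is good to about 2 mm. The wrist camera is an equidistant fisheye: a pixel r from the principal point sees the ray r / f radians off the axis. A picture is of the moment at which its call begins: read the wrist's pose just before it. There is no depth.
- finish_job(): hands the job in, once; it reports no verdict.
Trained networks look in a picture, given as the dict that the camera call returned (one of the last four; its "shot" number tells which), for a name from the list of things; names that differ only in an ending like _2 or _b are one class to them, and where a whole thing is asked for, a point or a joint stands for the part that bears it (a point fixed in the world has none). Each returns a list of dicts, best first, with "score" (0 to 1); they miss things now and then, are a little off and sometimes report something else, mostly with a low value. They report only what shows in the picture. A call takes as long as a camera call. They do not tell look-alikes from the thing itself.
- eyes.regions_of(name, picture): "region" (420x560 bool, what is visible of it) and "pixel" ([column, row] in pixels, amid what is visible of it).
- eyes.spot_point(name, picture): "pixel" ([column, row] in pixels: a listed point, or the origin of a listed thing).
The state is a dict: "time": time; "q": joint angles; "qd": joint speeds; "effort": joint torques, N m; "tcp_pos": TCP position; "tcp_rot": TCP orientation; "ft_force": force on the tool from outside, world axes, zero at the start; "moment": the same for the moment, N m; "width": finger opening in m.
Only numpy, scipy, OpenCV 4.12 (cv2) and the standard library are available. Lean on these libraries where they do the work, as an engineer would, in place of code of your own. Each camera call takes 0.05 s, during which the arm holds its last target. There are 200 camera calls.

## Working session

There is one attempt and no reset: what is moved stays moved. The work goes in short steps, Python scripts to look and compute and a tool call to move; the robot and the scene stay as the last step left them, time stands still between calls to the robot, and variables do not carry over. Pictures are saved under pics/ and viewed, on a budget of 10 in all, crops included, one or two more only if the job needs it, and the job is handed in when it is done.

Besides the shell and the picture viewer there is one more tool, called after "Emit:" as name(argument=value, ...), one argument or row to a line, values as JSON. jog_arm: Moves the arm, as the interface text tells. Its arguments: {"type":"object","properties":{"series":{"type":"array"},"grip_force":{"type":"number"}},"required":["series"]}

```bash
mkdir -p pics; cat > h.py <<'E'
import numpy as np, cv2
from scipy.spatial.transform import Rotation as Ro
from bench import sensors, eyes, finish_job
def plane(p,px,z):
    d=p["R"].T@np.linalg.inv(p["K"])@np.array([px[0],px[1],1.]); c=-p["R"].T@p["t"]
    return c+d*(z-c[2])/d[2]
def save(p,n): cv2.imwrite("pics/"+n+".png",cv2.cvtColor(p["pixels"],cv2.COLOR_RGB2BGR))
E
python3 - <<'E'
from h import *
np.set_printoptions(precision=4,suppress=True)
s=sensors.sense(); print(s["time"],s["tcp_pos"],s["tcp_rot"],Ro.from_rotvec(s["tcp_rot"]).as_matrix(),s["ft_force"])
H=dict(pack=0.006,basket=0,tub_a=0.006,scanner=0,scanner_glass=.085,gift_box=0)
for c in("top","scene"):
    p=eyes.capture(c); save(p,c); print(c,-p["R"].T@p["t"])
    for n,z in H.items():
        for d in eyes.spot_point(n,p)[:3]: print(n,round(d["score"],2),np.round(d["pixel"]),plane(p,d["pixel"],z))
im=[cv2.imread("pics/%s.png"%c) for c in("top","scene")]
cv2.imwrite("pics/both.png",np.vstack(im)[:, :] if 0 else cv2.resize(np.hstack(im),(800,300)))
E
```

```text
0.0 [ 0.2333 -0.552   0.2082] [-1.371   0.9109 -0.9086] [[ 0.3892 -0.0005  0.9212]
 [-0.9212  0.0018  0.3892]
 [-0.0019 -1.      0.0002]] [-0.1076  0.8125 -1.5211]
top [0.3902 0.0822 1.6109]
pack 0.94 [205. 194.] [0.5401 0.3337 0.006 ]
pack 0.94 [132. 187.] [0.5646 0.5717 0.006 ]
pack 0.88 [170. 274.] [0.2843 0.4433 0.006 ]
basket 0.82 [240. 191.] [0.5507 0.2206 0.    ]
tub_a 0.83 [280. 187.] [0.5653 0.0928 0.006 ]
tub_a 0.6 [238. 192.] [0.5479 0.2278 0.006 ]
scanner 0.81 [373. 201.] [ 0.5189 -0.2053  0.    ]
scanner_glass 0.9 [379. 198.] [ 0.5213 -0.2079  0.085 ]
scanner_glass 0.52 [374. 201.] [ 0.5142 -0.1929  0.085 ]
gift_box 0.85 [367. 155.] [ 0.6694 -0.189   0.    ]
scene [ 0.9364 -0.4653  0.7918]
pack 0.79 [336. 180.] [0.5242 0.3447 0.006 ]
pack 0.74 [290. 140.] [0.3058 0.4147 0.006 ]
pack 0.64 [380. 149.] [0.5564 0.5529 0.006 ]
basket 0.93 [319. 213.] [0.5569 0.2095 0.    ]
tub_a 0.88 [297. 232.] [0.5545 0.1137 0.006 ]
tub_a 0.73 [318. 205.] [0.5423 0.2273 0.006 ]
scanner 0.72 [194. 318.] [ 0.5233 -0.2144  0.    ]
scanner_glass 0.65 [189. 294.] [ 0.5219 -0.2116  0.085 ]
gift_box 0.72 [255. 350.] [ 0.6726 -0.1904  0.    ]
```

View pics/top.png

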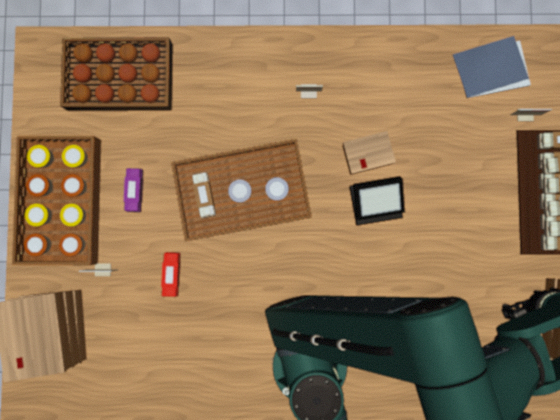

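View pics/scene.png

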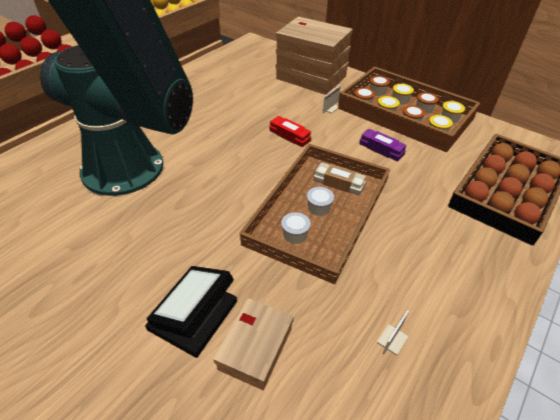

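The pack is at about (203,194) in the top view, in the basket's left slot. The scanner glass is at (379,200). The purple and red look-alikes lie outside the basket. Next I'll measure yaw and centre from the masks.

```bash
cat >> h.py <<'E'
def glassR(psi): return (Ro.from_euler('z',psi)*Ro.from_euler('y',-25,degrees=True)).as_matrix()
def onplane(p,pts,o,n):
    d=np.c_[pts,np.ones(len(pts))]@np.linalg.inv(p["K"]).T@p["R"]; c=-p["R"].T@p["t"]
    return c+d*(((o-c)@n)/(d@n))[:,None]
def pts(r):
    c=max(cv2.findContours(r.astype(np.uint8),0,2)[0],key=cv2.contourArea); return cv2.convexHull(c)[:,0].astype(float)
E
python3 - <<'E'
from h import *
np.set_printoptions(precision=4,suppress=True)
for c in("top","scene"):
    p=eyes.capture(c)
    for d in eyes.regions_of("pack",p)[:4]:
        h=onplane(p,pts(d["region"]),np.array([0,0,.046]),np.array([0,0,1.]))
        print(c,"pack",d["score"],np.round(d["pixel"]),cv2.minAreaRect(h[:,:2].astype(np.float32)))
    for d in eyes.regions_of("scanner_glass",p)[:1]:
        psi=.15;o=np.array([.52,-.2,.085])
        for k in range(5):
            R=glassR(psi); h=(onplane(p,pts(d["region"]),o,R[:,2])-o)@R
            r=cv2.minAreaRect((h[:,:2]*1000).astype(np.float32)); a=(r[2]+45)%90-45
            o=o+R@np.r_[np.array(r[0])/1000,0]; o[2:]=o[2]; 
            # slide back along ray keeping z=.085
            cc=-p["R"].T@p["t"]; o=cc+(o-cc)*((.085-cc[2])/(o[2]-cc[2])); psi+=np.radians(a)
        print(c,"glass",o,np.degrees(psi),r[1])
E
```

```text
top pack 0.82 [205. 194.] ((0.5364073514938354, 0.332396000623703), (0.14434291422367096, 0.05600756034255028), 11.99975872039795)
top pack 0.59 [135. 187.] ((0.550815224647522, 0.5546864867210388), (0.058833394199609756, 0.13873928785324097), 89.24998474121094)
top pack 0.59 [169. 275.] ((0.2902659773826599, 0.4336510896682739), (0.1387535184621811, 0.06217223405838013), 0.15620169043540955)
top glass [ 0.5171 -0.2113  0.085 ] 10.667794601017333 (91.12193298339844, 124.7519302368164)
scene pack 0.93 [288. 131.] ((0.3069274127483368, 0.40946871042251587), (0.09357708692550659, 0.16185720264911652), 88.35670471191406)
scene pack 0.92 [337. 176.] ((0.5476406216621399, 0.3149426281452179), (0.14010611176490784, 0.09125859290361404), 13.563056945800781)
scene pack 0.75 [381. 142.] ((0.5633865594863892, 0.5311738848686218), (0.09748807549476624, 0.14614208042621613), 88.78319549560547)
scene glass [ 0.5182 -0.2124  0.085 ] 9.616008926445456 (88.48702239990234, 120.8012924194336)
```

Emit:
jog_arm(
  series=[
    [0, 0, 0, -0.023, -0.003, 0.028, 0.08],
    [0, 0, 0, -0.023, -0.003, 0.028, 0.08],
    [0, 0, 0, -0.023, -0.003, 0.028, 0.08],
    [0, 0, 0, -0.023, -0.003, 0.028, 0.08],
    [0, 0, 0, -0.023, -0.003, 0.028, 0.08],
    [0, 0, 0, -0.023, -0.003, 0.028, 0.08],
    [0, 0, 0, -0.023, -0.003, 0.028, 0.08],
    [0, 0, 0, -0.023, -0.003, 0.028, 0.08],
    [0, 0, 0, -0.023, -0.003, 0.028, 0.08],
    [0, 0, 0, -0.023, -0.003, 0.028, 0.08],
    [0, 0, 0, -0.023, -0.003, 0.028, 0.08],
    [0, 0, 0, -0.023, -0.003, 0.028, 0.08],
    [0, 0, 0, -0.023, -0.003, 0.028, 0.08],
    [0, 0, 0, -0.023, -0.003, 0.028, 0.08],
    [0, 0, 0, -0.031, 0.004, 0.019, 0.08],
    [0, 0, 0, -0.031, 0.004, 0.019, 0.08],
    [0, 0, 0, -0.031, 0.004, 0.019, 0.08],
    [0, 0, 0, -0.031, 0.004, 0.019, 0.08],
    [0, 0, 0, -0.031, 0.004, 0.019, 0.08],
    [0, 0, 0, -0.031, 0.004, 0.019, 0.08],
  ],
)

```text
time: 2.67
tcp_pos: [0.5019, 0.1141, 0.2271]
tcp_rot: [-1.372, 0.91, -0.91]
ft_force: [0.3, -1.5, -0.3]
width: 0.0802
```

Emit:
jog_arm(
  series=[
    [0, 0, 0, -0.031, 0.008, 0.019, 0.08],
    [0, 0, 0, -0.031, 0.008, 0.019, 0.08],
    [0, 0, 0, -0.031, 0.008, 0.019, 0.08],
    [0, 0, 0, -0.031, 0.008, 0.019, 0.08],
    [0, 0, 0, -0.031, 0.008, 0.019, 0.08],
    [0, 3, 0, -0.025, 0.005, 0.015, 0.08],
    [0, 4, 0, 0, 0, 0, 0.08],
    [0, 4, 0, 0, 0, 0, 0.08],
    [0, 0, 0, 0, 0, 0, 0.08],
    [0, 0, 0, 0, 0, 0, 0.08],
    [0, 0, 0, 0, 0, 0, 0.08],
  ],
)

```text
time: 3.58
tcp_pos: [0.5332, 0.3206, 0.1822]
tcp_rot: [-1.301, 1.054, -1.054]
ft_force: [-0.4, 0.5, 0.3]
width: 0.0801
```

```bash
cat >> h.py <<'E'
def wrist_plane(p,s,pts,z):
    K=p["K"]; pts=np.atleast_2d(pts); a=(pts-K[:2,2])/[K[0,0],K[1,1]]; th=np.linalg.norm(a,axis=1)[:,None]
    d=np.c_[a/th*np.sin(th),np.cos(th)]
    M=p["mount"]; R=Ro.from_rotvec(s["tcp_rot"]).as_matrix(); c=R@M[:3,3]+s["tcp_pos"]; d=d@(R@M[:3,:3]).T
    return c+d*((z-c[2])/d[:,2])[:,None]
E
python3 - <<'E'
from h import *
np.set_printoptions(precision=4,suppress=True)
s=sensors.sense(); p=eyes.capture("wrist"); save(p,"w1")
R=Ro.from_rotvec(s["tcp_rot"]).as_matrix(); print(s["time"],s["tcp_pos"],R)
for d in eyes.regions_of("pack",p)[:3]:
    h=wrist_plane(p,s,pts(d["region"]),.046)
    r=cv2.minAreaRect((h[:,:2]*1000).astype(np.float32)); print(d["score"],d["pixel"],r,wrist_plane(p,s,d["pixel"],.046))
for d in eyes.spot_point("pack",p)[:3]: print(d, wrist_plane(p,s,d["pixel"],.006))
E
```

```text
3.5833 [0.5332 0.3206 0.1822] [[ 0.2079  0.      0.9782]
 [-0.9782  0.0001  0.2079]
 [-0.0001 -1.      0.0001]]
0.92 [263.9, 175.9] ((540.0349731445312, 334.60247802734375), (134.76206970214844, 50.46840286254883), 12.318460464477539) [[0.5435 0.3367 0.046 ]]
0.77 [76.9, 125.6] ((555.931640625, 544.5081787109375), (70.00528717041016, 133.3579864501953), 88.0423583984375) [[0.5601 0.5415 0.046 ]]
0.62 [147.2, 297.8] ((236.75608825683594, 453.8013916015625), (10.582964897155762, 5.929291725158691), 18.86072540283203) [[0.3753 0.444  0.046 ]]
{'pixel': [264.3, 172.8], 'score': 0.89} [[0.538  0.3369 0.006 ]]
{'pixel': [84.4, 126.9], 'score': 0.89} [[0.5531 0.5574 0.006 ]]
```

View pics/w1.png

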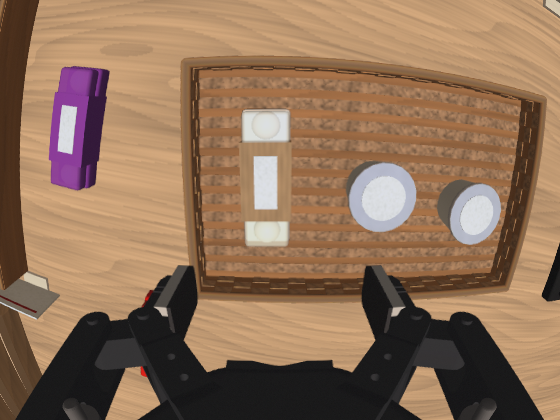

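The wrist view shows the pack at (265,177), in line with the tool. The tubs are at (382,197) and (473,214), and the basket wall is left of the pack at about column 200. I'll correct, narrow the jaws to 70 mm and go down.

Emit:
jog_arm(
  series=[
    [0, 0, 0, -0.013, 0, 0.0085, 0.07],
    [0, 0, 0, 0, 0.02, 0, 0.07],
    [0, 0, 0, 0, 0.03, 0, 0.07],
    [0, 0, 0, 0, 0.03, 0, 0.07],
    [0, 0, 0, 0, 0.025, 0, 0.07],
    [0, 0, 0, 0, 0.02, 0, 0.07],
    [0, 0, 0, 0, 0.015, 0, 0.07],
    [0, 0, 0, 0, 0.012, 0, 0.07],
    [0, 0, 0, 0, 0.01, 0, 0.07],
    [0, 0, 0, 0, 0.005, 0, 0.07],
    [0, 0, 0, 0, 0, 0, 0.07],
    [0, 0, 0, 0, 0, 0, 0.07],
    [0, 0, 0, 0, 0, 0, 0.07],
  ],
)

```text
time: 4.82
tcp_pos: [0.5396, 0.3357, 0.0161]
tcp_rot: [-1.299, 1.054, -1.055]
ft_force: [0.3, 0.3, 0.3]
width: 0.07
```

```bash
python3 - <<'E'
from h import *
p=eyes.capture("wrist"); save(p,"w2")
E
```

```text
(no output)
```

View pics/w2.png

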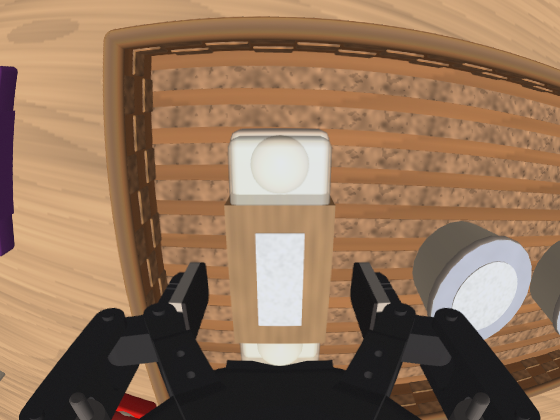

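The fingers straddle the pack evenly, with the pack centred at column 280 and clear of the wall and tub. Closing.

Emit:
jog_arm(
  series=[
    [0, 0, 0, 0, 0.006, 0, 0.07],
    [0, 0, 0, 0, 0, 0, 0.07],
    [0, 0, 0, 0, 0, 0, 0.04],
    [0, 0, 0, 0, 0, 0, 0.03],
    [0, 0, 0, 0, 0, 0, 0.03],
    [0, 0, 0, 0, 0, 0, 0.03],
    [0, 0, 0, 0, 0, 0, 0.03],
    [0, 0, 0, 0, 0, 0, 0.03],
    [0, 0, 0, 0, 0, 0, 0.03],
    [0, 0, 0, 0, 0, 0, 0.03],
  ],
  grip_force=45,
)

```text
time: 5.7
tcp_pos: [0.5389, 0.3355, 0.0095]
tcp_rot: [-1.3, 1.055, -1.055]
ft_force: [-0.7, 0.6, 5.7]
width: 0.047
```

Emit:
jog_arm(
  series=[
    [0, 0, 0, 0, -0.003, 0, 0.03],
    [0, 0, 0, 0, -0.006, 0, 0.03],
    [0, 0, 0, 0, -0.012, 0, 0.03],
    [0, 0, 0, 0, -0.018, 0, 0.03],
    [0, 0, 0, 0, -0.024, 0, 0.03],
    [0, 0, 0, 0, -0.03, 0, 0.03],
    [0, 0, 0, 0, -0.03, 0, 0.03],
    [0, 0, 0, 0, -0.03, 0, 0.03],
    [0, 0, 0, 0, -0.03, 0, 0.03],
    [0, 0, 0, 0, -0.03, 0, 0.03],
    [0, 0, 0, 0, -0.025, 0, 0.03],
    [0, 0, 0, 0, -0.015, 0, 0.03],
    [0, 0, 0, 0, 0, 0, 0.03],
    [0, 0, 0, 0, 0, 0, 0.03],
  ],
)

```text
time: 6.87
tcp_pos: [0.539, 0.3354, 0.2633]
tcp_rot: [-1.298, 1.054, -1.055]
ft_force: [0.8, 0.3, -3.1]
width: 0.0469
```

```bash
python3 - <<'E'
from h import *
np.set_printoptions(precision=4,suppress=True)
a=eyes.capture("wrist"); b=eyes.capture("scene"); 
cv2.imwrite("pics/wl.png",cv2.cvtColor(cv2.resize(np.hstack([a["pixels"],b["pixels"]]),(800,300),interpolation=3),4))
s=sensors.sense(); R0=Ro.from_rotvec(s["tcp_rot"]).as_matrix()
# target
psi=np.radians(10.); G=glassR(psi); o=np.array([.5177,-.212,.085])
tx=G[:,0]; ty=-G[:,2]; Rt=np.c_[tx,ty,np.cross(tx,ty)]
pt=o+G[:,2]*.1235
print(s["tcp_pos"],s["ft_force"],s["width"]);print("target",pt,"\n",Rt)
d=R0.T@Rt; print("rotvec tool deg",np.degrees(Ro.from_matrix(d).as_rotvec()),"shift tool",R0.T@(pt-s["tcp_pos"]), "world",pt-s["tcp_pos"])
E
```

```text
[0.5377 0.3347 0.2607] [-0.9569 -0.0088 -2.8024] 0.046900668017975246
target [ 0.4663 -0.2211  0.1969] 
 [[ 0.8925  0.4162 -0.1736]
 [ 0.1574  0.0734  0.9848]
 [ 0.4226 -0.9063  0.    ]]
rotvec tool deg [ 19.3355 -86.5486 -19.9289] shift tool [ 0.5291  0.0646 -0.1843] world [-0.0714 -0.5558 -0.0638]
```

View pics/wl.png

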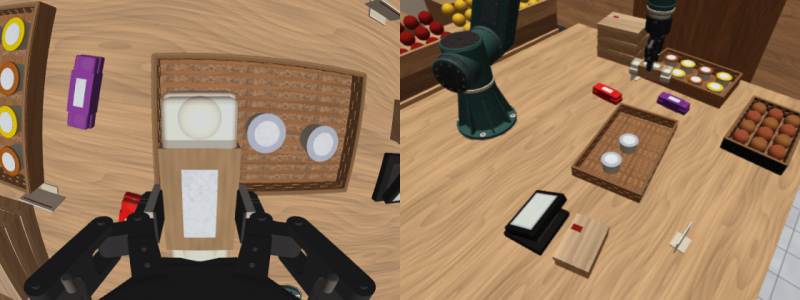

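The pack is held level and the basket and tubs stayed put. First I'll yaw by 88 degrees while high, then translate.

Emit:
jog_arm(
  series=[
    [0, -2, 0, 0, 0, 0, 0.03],
    [0, -4, 0, 0, 0, 0, 0.03],
    [0, -5, 0, 0, 0, 0, 0.03],
    [0, -5.5, 0, 0, 0, 0, 0.03],
    [0, -5.5, 0, 0, 0, 0, 0.03],
    [0, -5.5, 0, 0, 0, 0, 0.03],
    [0, -5.5, 0, 0, 0, 0, 0.03],
    [0, -5.5, 0, 0, 0, 0, 0.03],
    [0, -5.5, 0, 0, 0, 0, 0.03],
    [0, -5.5, 0, 0, 0, 0, 0.03],
    [0, -5.5, 0, 0, 0, 0, 0.03],
    [0, -5.5, 0, 0, 0, 0, 0.03],
    [0, -5.5, 0, 0, 0, 0, 0.03],
    [0, -5.5, 0, 0, 0, 0, 0.03],
    [0, -5.5, 0, 0, 0, 0, 0.03],
    [0, -5, 0, 0, 0, 0, 0.03],
    [0, -4, 0, 0, 0, 0, 0.03],
    [0, -2, 0, 0, 0, 0, 0.03],
    [0, 0, 0, 0, 0, 0, 0.03],
  ],
)

```text
time: 8.55
tcp_pos: [0.5376, 0.3347, 0.2599]
tcp_rot: [-1.568, -0.134, 0.14]
ft_force: [1.0, -0.7, -2.8]
width: 0.047
```

Emit:
jog_arm(
  series=[
    [0, 0, 0, -0.003, 0, -0.01, 0.03],
    [0, 0, 0, -0.006, 0, -0.02, 0.03],
    [0, 0, 0, -0.01, 0, -0.032, 0.03],
    [0, 0, 0, -0.01, 0, -0.033, 0.03],
    [0, 0, 0, -0.01, 0, -0.033, 0.03],
    [0, 0, 0, -0.01, 0, -0.033, 0.03],
    [0, 0, 0, -0.01, 0, -0.033, 0.03],
    [0, 0, 0, -0.01, 0, -0.033, 0.03],
    [0, 0, 0, -0.01, 0, -0.033, 0.03],
    [0, 0, 0, -0.01, 0, -0.033, 0.03],
    [0, 0, 0, -0.01, 0, -0.033, 0.03],
    [0, 0, 0, -0.01, 0, -0.033, 0.03],
    [0, 0, 0, -0.01, 0, -0.033, 0.03],
    [0, 0, 0, -0.01, 0, -0.033, 0.03],
    [0, 0, 0, -0.01, 0, -0.033, 0.03],
    [0, 0, 0, -0.01, 0, -0.033, 0.03],
    [0, 0, 0, -0.01, 0, -0.03, 0.03],
    [0, 0, 0, -0.006, 0, -0.015, 0.03],
    [0, 0, 0, -0.003, 0, -0.008, 0.03],
    [0, 0, 0, 0, 0, 0, 0.03],
  ],
)

```text
time: 10.22
tcp_pos: [0.4658, -0.231, 0.2615]
tcp_rot: [-1.566, -0.132, 0.134]
ft_force: [-0.2, 0.2, -2.6]
width: 0.0465
```

Emit:
jog_arm(
  series=[
    [0, 0, -2, 0, 0, 0, 0.03],
    [0, 0, -4, 0, 0, 0, 0.03],
    [0, 0, -4, 0, 0, 0, 0.03],
    [0, 0, -4, 0, 0, 0, 0.03],
    [0, 0, -4, 0, 0, 0, 0.03],
    [0, 0, -4, 0, 0, 0, 0.03],
    [0, 0, -3, 0, 0, 0, 0.03],
    [0, 0, 0, 0, 0, 0, 0.03],
    [0, 0, 0, 0, 0, 0, 0.03],
    [0, 0, 0, 0, 0, 0, 0.03],
  ],
)

```text
time: 11.05
tcp_pos: [0.4671, -0.229, 0.2623]
tcp_rot: [-1.502, -0.472, -0.206]
ft_force: [-0.2, -0.5, -2.9]
width: 0.0469
```

```bash
cat > t.py <<'E'
from h import *
np.set_printoptions(precision=4,suppress=True)
s=sensors.sense(); R0=Ro.from_rotvec(s["tcp_rot"]).as_matrix()
psi=np.radians(10.); G=glassR(psi); o=np.array([.5177,-.212,.085])
tx=G[:,0]; ty=-G[:,2]; Rt=np.c_[tx,ty,np.cross(tx,ty)]
pt=o+G[:,2]*.1235
print(s["time"],s["tcp_pos"],s["ft_force"],s["width"],s["q"]);print("target",pt)
print("rotvec tool deg",np.degrees(Ro.from_matrix(R0.T@Rt).as_rotvec()),"shift tool",R0.T@(pt-s["tcp_pos"]))
E
python3 t.py
```

```text
11.05 [ 0.4671 -0.229   0.2623] [-0.1654 -0.5453 -2.8797] 0.046916480077047025 [-0.8786  0.0407  1.8871  0.4406  1.0324 -1.246 ]
target [ 0.4663 -0.2211  0.1969]
rotvec tool deg [ 0.0225 -0.0678 -0.0652] shift tool [-0.0271  0.0595  0.0079]
```

Emit:
jog_arm(
  series=[
    [0, 0, 0, -0.003, 0.007, 0.001, 0.03],
    [0, 0, 0, -0.006, 0.013, 0.002, 0.03],
    [0, 0, 0, -0.007, 0.015, 0.002, 0.03],
    [0, 0, 0, -0.006, 0.013, 0.002, 0.03],
    [0, 0, 0, -0.003, 0.008, 0.001, 0.03],
    [0, 0, 0, -0.001, 0.003, 0, 0.03],
    [0, 0, 0, 0, 0, 0, 0.03],
    [0, 0, 0, 0, 0, 0, 0.03],
    [0, 0, 0, 0, 0, 0, 0.03],
    [0, 0, 0, 0, 0, 0, 0.03],
  ],
)

```text
time: 11.88
tcp_pos: [0.4674, -0.222, 0.1985]
tcp_rot: [-1.503, -0.473, -0.207]
ft_force: [0.1, -0.5, -2.7]
width: 0.0469
```

```bash
python3 t.py; python3 - <<'E'
from h import *
np.set_printoptions(precision=4,suppress=True)
s=sensors.sense(); R=Ro.from_rotvec(s["tcp_rot"]).as_matrix(); T=s["tcp_pos"]
G=glassR(np.radians(10.)); o=np.array([.5177,-.212,.085])
p=eyes.capture("scene"); w=eyes.capture("wrist"); 
v=p["pixels"].copy()
def pr(X): u=(X@p["R"].T+p["t"])@p["K"].T; return u[:,:2]/u[:,2:]
def quad(c,A,a,b): return np.array([c+A[:,0]*i*a/2+A[:,1]*j*b/2 for i,j in((1,1),(1,-1),(-1,-1),(-1,1))])
P=np.c_[R[:,2],R[:,0],-R[:,1]]  # pack x,y,z
u=T+R[:,1]*.0035
for q,c in((quad(o,G,.075,.11),(255,0,0)),(quad(u,P,.14,.048),(0,255,0)),(quad(u+P[:,2]*.04,P,.14,.048),(0,255,255))):
    cv2.polylines(v,[np.round(pr(q)*16).astype(np.int32)],True,c,1,shift=4)
c=v[190:390,60:330]; c=cv2.resize(c,None,fx=2.9,fy=2.9,interpolation=2); cv2.imwrite("pics/fin.png",c[:,:,::-1]); save(w,"w3")
for d in eyes.spot_point("pack",p)[:2]+eyes.spot_point("scanner_glass",p)[:1]: print(d)
print("expected",pr(np.array([u,o])))
E
```

```text
11.8833 [ 0.4674 -0.222   0.1985] [ 0.1146 -0.4944 -2.6902] 0.046890915719368875 [-0.8673  0.1156  1.9892  0.4982  0.8679 -1.3344]
target [ 0.4663 -0.2211  0.1969]
rotvec tool deg [ 0.1117 -0.0566  0.0505] shift tool [-0.0015  0.001   0.0011]
{'pixel': [380.7, 148.0], 'score': 0.86}
{'pixel': [288.3, 135.5], 'score': 0.64}
{'pixel': [187.5, 293.8], 'score': 0.96}
expected [[155.7378 249.3541]
 [187.0893 293.2252]]
```

View pics/fin.png

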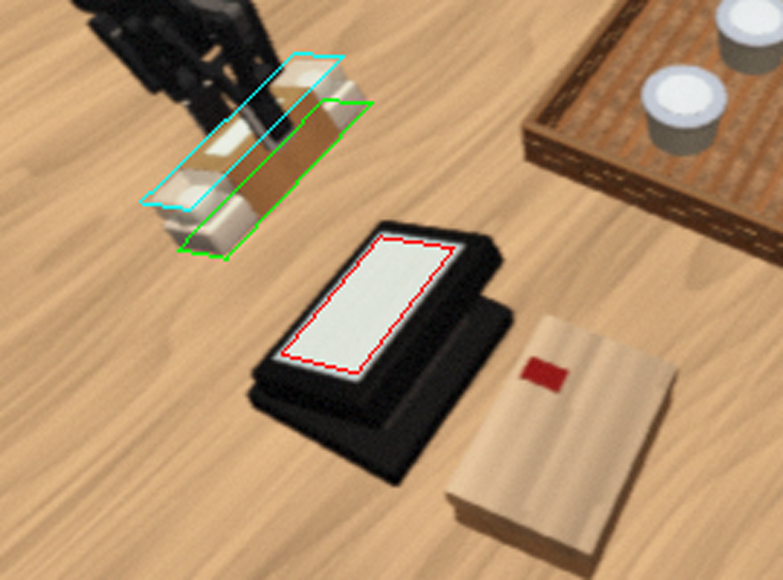

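View pics/w3.png

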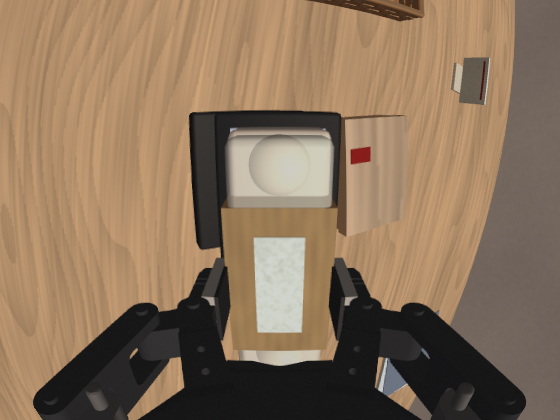

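The projected outlines of the glass (red) and pack (green and cyan) match the image, so the pack sits centred and parallel within about 2 mm. I'll make a last small trim and settle.

Emit:
jog_arm(
  series=[
    [0, 0, 0, -0.001, 0.001, 0.001, 0.03],
    [0, 0, 0, 0, 0, 0, 0.03],
    [0, 0, 0, 0, 0, 0, 0.03],
    [0, 0, 0, 0, 0, 0, 0.03],
    [0, 0, 0, 0, 0, 0, 0.03],
    [0, 0, 0, 0, 0, 0, 0.03],
    [0, 0, 0, 0, 0, 0, 0.03],
    [0, 0, 0, 0, 0, 0, 0.03],
  ],
)

```text
time: 12.75
tcp_pos: [0.4662, -0.2205, 0.1963]
tcp_rot: [-1.502, -0.472, -0.207]
ft_force: [0.2, 0.8, -1.9]
width: 0.0467
```

```bash
python3 t.py; python3 -c "
from bench import sensors,finish_job
print(abs(sensors.sense()['qd']).max() if hasattr(sensors.sense()['qd'],'max') else sensors.sense()['qd']); print(finish_job())"
```

```text
12.75 [ 0.4662 -0.2205  0.1963] [ 0.2235  0.7903 -1.936 ] 0.04673147974886139 [-0.8672  0.1167  1.9943  0.5     0.8638 -1.3371]
target [ 0.4663 -0.2211  0.1969]
rotvec tool deg [ 0.0375 -0.0899 -0.    ] shift tool [ 0.0002 -0.0006 -0.0006]
0.0022689673466632595
the job is handed in; nothing more can be done
None
```

I gripped the white-and-brown pack across its width, lifted it out of the basket and turned it. The arm now holds it over the scanner glass, underside parallel to the glass, about 12 cm off, long side along the level edge. I handed the job in at 12.75 s.

**Pose:** At the last check the tool was within 1 mm and 0.1° of the pose I had worked out, and the joints were practically still (0.002 rad/s). The grip opening was steady at 47 mm.

**Glass and clearance:** Before a final 1 mm trim, the projected outlines of the glass and the pack matched the scene picture, and no contact with the scanner showed. My two measurements of the glass angle differed by about 1°, so I used 10°.

**Basket and other things:** After the lift, the basket and tubs looked unmoved in the picture. I did not measure them again.

**Disagreement:** In the final picture the point detector returned only the look-alikes and missed the held pack. Its position there rests on the outline match and the wrist view.

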